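# Lock a circuit-board carrier in its loading fixture

### The job

Push the board carrier along its guides until it sits fully home against the end stop, then push the clamp's T-handle over and down past its dead point until it snaps into lock with the rubber foot pressing on the carrier. Only push, with fingertips or the outside of the fingers: do not lift the carrier, work the clamp by its handle and not by pushing its arm, and leave the spool, bottle and parts tray where they stand.

Things in the scene. Friction and masses are not known exactly. Their poses are not given: they have to be found in the camera images.
- fixture: Fixed dark steel plate 190 x 172 x 10 mm with a channel and a toggle clamp. Origin on the table, under the middle of the carrier's home place; its x is the pushing direction along the channel (roughly away from the robot), y left to the clamp, z up. In its frame, mm: plate x -115 to 75, y -60 to 112, top z 10; two rails along x, inner faces y +-41.5, x -100 to 50, tops z 18.
- stop (a point): Middle of the lower edge of the end stop's face (fixture x 50, y 0, z 10 mm): a steel bar across the channel's far end, 90 mm wide, 12 mm thick, top at z 34 mm. Axes as the fixture's. The carrier's front face must meet it.
- carrier: Loose aluminium plate 100 (x) x 80 (y) x 16 mm, 0.2 to 0.42 kg, with a green circuit board, parts up to 10 mm above its top. Lies on the plate in the channel, 1.5 mm play a side. Origin: centre of its underside, axes as fixture. Starts 25 to 50 mm short of home; home = origin at fixture x 0, y 0, z 10 mm. Push its free rear (-x) face, 50 mm behind the origin.
- pivot (a point): Lever and arm pivot, at fixture x 20, y 72, z 55 mm, axis along fixture x; axes as the fixture's. The clamp bracket round it spans fixture x -5 to 45, y 57 to 106, up to z 68 mm. A small spring strut between its cheeks makes the lever over-centre and needs no attention.
- clamp_lever (a joint): Lever angle, rad: 0 = open (85 degrees above horizontal, leaning a little to fixture +y); grows as it swings to fixture +y and down; 1.4 = locked on its stop (5 degrees above horizontal). Starts at 0. Over-centre: resists with up to about 6 N at the handle, dead point near 1.05; let go before that it springs back to about 0, past it it snaps to 1.4 by itself and stays.
- handle (a point): Centre of the T-handle's black cross bar, 16 mm diameter, 70 mm long, along fixture x, 100 mm from the pivot on a flat steel lever 18 mm wide, 6 mm thick. Open it is about 155 mm above the table, locked about 64 mm. Its y points along the lever away from the pivot, x along the bar. Push it on the side facing the carrier (fixture -y side), ending on its top.
- clamp_arm: Steel hold-down arm 16 mm wide on the same pivot (its origin), reaching 58 mm along its own -y towards the carrier; the lever drives it. Open it rises about 50 degrees, its end about 105 mm above the table; locked it lies level. Not to be pushed itself.
- clamp_foot: Sprung spindle with a rubber tip 15 mm in diameter at the arm's end; origin at the centre of the tip's face, its z along the spindle. Locked, it presses down with about 4 N on the carrier at fixture x = 20, y = 22, z = 26 mm; the carrier is under it only when pushed home.
- spool: Bystander: reel of solder, 60 mm in diameter, 44 mm high, standing flat; origin at the centre of its underside.
- flux_bottle: Bystander: small plain bottle, 38 mm in diameter, 85 mm high; origin at the centre of its underside.
- parts_tray: Bystander: low open plastic tray 100 x 70 x 22 mm with one divider; origin at the centre of its underside.
There are look-alikes about, which are no part of the job. Leave any blue look-alike of the carrier alone.

How it is judged:
By the outcome, as a careful person would: the job done as asked, in the order asked, and still so for the second after the job is handed in, with the robot touching nothing.
It also fails if it takes over 48 s, if anything falls off the work surface, if the arm or the gripper's body presses on something with over 40 N, if the wrist force passes 120 N, or if a joint passes its speed limit or range.

### The arm

A 6-joint arm with a two-finger parallel gripper is mounted at the origin on the work surface. World frame = base frame: x ahead of the robot, y to its left, z up, the work surface at z = 0. Lengths are in mm, angles in rad, forces in N, time in s.
With the tool pointing down it reaches from about 400 to 825 mm from the base axis. Payload 7 kg.
Tool frame: the origin (TCP) lies at the very end of the fingers, on their centre line; the grasp point (between the pads) lies 19 mm behind it; z points along the fingers, y is the direction in which the jaws open and shut (so a half turn about z gives the same grasp; the last joint's range is limited). The gripper opens to 88 mm and grips with 3 to 60 N. Pads are 19 mm wide; open, the fingers measure 130 mm over their backs; the gripper's body (78 mm by 193 mm) begins 47 mm behind the grasp point.
Start: joints at [-0.976, 0.359, 0.012, 0, -1.224, -0.288], TCP at [203.83, -643.466, 226.561] pointing down, gripper open.
Joint ranges: [-3.07, 3.07], [-1.43, 2.12], [-1.02, 1.25], [-3.03, 1.67], [-3.05, -0], [-3.03, 3.03]. Speed limits (rad/s): [2.39, 2.39, 3.01, 3.14, 3.14, 3.14].

### API

Orientations are given as a unit quaternion [x, y, z, w].
In Python, from plant import bot gives the robot as it stands. Calls block until the motion is done:
- bot.move_ptp(position, orientation): joint-space move of the TCP to a pose.
- bot.line_to(position, velocity=150, ori=None): straight line of the TCP; ori=None keeps the orientation; velocity is the mean speed in mm/s.
- bot.move_joints(angles): joint-space move.
- bot.move_gripper(opening, force=None): finger opening in mm; force is the grip in N (None keeps the last); returns when the fingers have stopped.
- bot.pause(seconds).
- bot.solve_ik(position, orientation): joint angles nearest the present ones, or None.
- bot.read_state(): the state.
- bot.camera(name): name is "scene" or "side" or "wrist"; returns the picture (480x640x3 uint8, red, green, blue); there is no depth.
- bot.get_calibration(name): a dict with "fx", "fy", "cx", "cy" (pixels), "distortion" ([k1, k2, p1, p2, k3] as OpenCV has them; the pictures are not rectified), "view" (4x4, takes a point from world to camera coordinates); the wrist camera has in their place "T_tool_cam" (4x4, takes a point from camera to tool coordinates, whose origin is the TCP and whose axes are the flange's). Camera axes: x right, y up, looking along -z (the intrinsics and any distortion apply to the point x, -y, -z); pixel columns grow to the right and rows downward; lengths in mm; the calibration is good to about 2 mm. A picture is of the moment at which its call begins: read the wrist's pose just before it. get_calibration takes no time and is no camera call.
A pose or a line that the arm cannot do raises bot.Unreachable and nothing moves.
- bot.close_job(): hands the job in, once; it reports no verdict.
The state is a dict: "t": time; "joint_pos": joint angles; "qvel": joint speeds; "tau": joint torques, N m; "tcp_pos": TCP position; "eef_rot": TCP orientation; "contact_force": force on the tool from outside, world axes, zero at the start; "moment": the same for the moment, N m; "width": finger opening in mm.
Only numpy, scipy, OpenCV 4.12 (cv2) and the standard library are available. Lean on these libraries where they do the work, as an engineer would, in place of code of your own. Each camera call takes 0.05 s, during which the arm holds its last target.

## Working session

There is one attempt and no reset: what is moved stays moved. The work goes in short steps, each a Python script; the robot and the scene stay as the last script left them, time stands still between calls to the robot, and variables do not carry over. Pictures are saved under pics/ and viewed, and the job is handed in when it is done.

```bash
mkdir -p pics; ls
python3 - <<'E'
from plant import bot
import cv2
for n in ["scene","side","wrist"]:
    im=bot.camera(n); cv2.imwrite(f"pics/{n}0.png",im[:,:,::-1])
    print(n,bot.get_calibration(n))
s=bot.read_state();print(s)
E
```

```text
pics
scene {'fx': 567.7601097668203, 'fy': 567.7601097668203, 'cx': 322.5930273690108, 'cy': 236.4181521945273, 'distortion': array([-0.15066803,  0.        ,  0.        ,  0.        ,  0.        ]), 'view': array([[ 1.93423287e-02,  9.99735206e-01, -1.24656483e-02,
         4.32209746e+01],
       [-7.53498097e-01,  2.27710618e-02,  6.57055627e-01,
         3.31000785e+02],
       [ 6.57165499e-01, -3.31614369e-03,  7.53739020e-01,
        -1.28811417e+03],
       [ 0.00000000e+00,  0.00000000e+00,  0.00000000e+00,
         1.00000000e+00]])}
side {'fx': 491.5369150593264, 'fy': 491.5369150593264, 'cx': 316.87799452016236, 'cy': 241.64796027256202, 'distortion': array([-0.11084978,  0.        ,  0.        ,  0.        ,  0.        ]), 'view': array([[ 9.91924604e-01, -1.25550017e-01, -1.79659002e-02,
        -5.44242814e+02],
       [ 8.87942754e-02,  5.86307788e-01,  8.05207274e-01,
        -1.09769273e+02],
       [-9.05602399e-02, -8.00300175e-01,  5.92721243e-01,
        -8.43117597e+02],
       [ 0.00000000e+00,  0.00000000e+00,  0.00000000e+00,
         1.00000000e+00]])}
wris
[... 544 characters left out ...]
0]])}
{'t': 0.15, 'joint_pos': array([-9.75894531e-01,  3.59234742e-01,  1.13078167e-02, -2.61520613e-04,
       -1.22411195e+00, -2.88070776e-01]), 'qvel': array([ 3.76163433e-05, -2.02249059e-03,  2.81807760e-03,  1.65217015e-03,
        7.82563706e-04,  9.45637710e-04]), 'tau': array([-5.73404359e-04, -5.83273351e+01,  2.93291652e+01,  7.00126022e+00,
        8.77782499e-03, -9.25777181e-05]), 'tcp_pos': array([ 203.73009167, -643.14660095,  225.84542019]), 'eef_rot': array([-1.52770397e-01,  9.88261506e-01,  6.14241830e-04, -1.54296859e-04]), 'contact_force': array([ 0.23966825, -0.4717719 ,  0.23848104]), 'moment': array([0.01485087, 0.04560603, 0.02522324]), 'width': 87.70498340030538}
```

View pics/scene0.png

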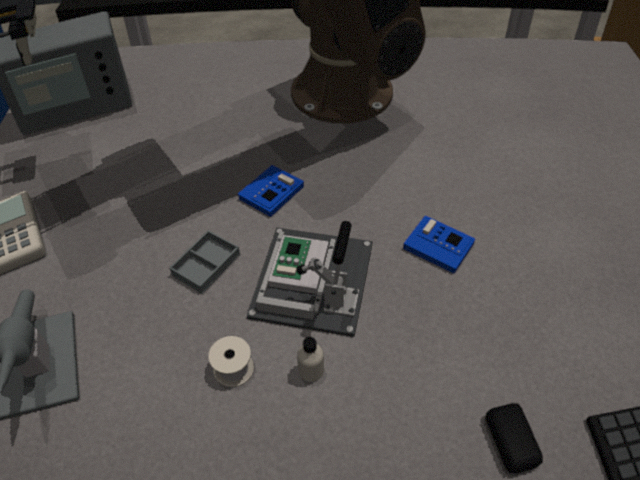

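View pics/side0.png

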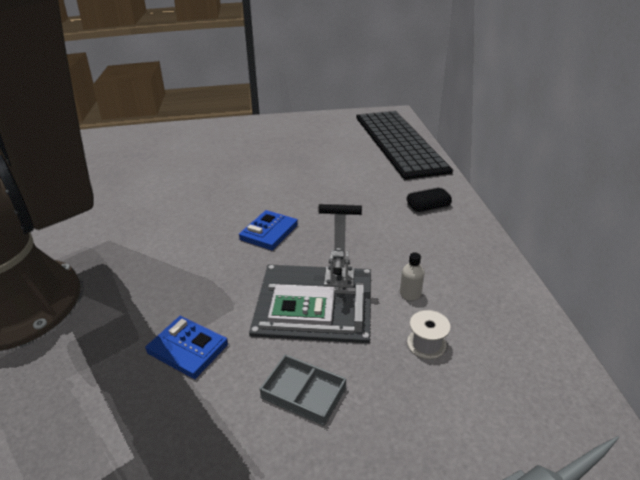

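The scene view looks back at the robot: fixture plate at about (310,280), T-handle bar at (342,242), blue decoys at (271,190) and (440,243), tray at (205,260), spool at (230,362), bottle at (310,360). The side view shows the plate at (315,300) and the handle at (340,210). I'll enlarge both.

Run:
```python
import cv2
a=cv2.imread("pics/scene0.png")[215:345,235:385]; cv2.imwrite("pics/sc_z.png",cv2.convertScaleAbs(cv2.resize(a,None,fx=4.6,fy=4.6,interpolation=cv2.INTER_CUBIC),alpha=1.5))
a=cv2.imread("pics/side0.png")[195:345,245:385]; cv2.imwrite("pics/si_z.png",cv2.convertScaleAbs(cv2.resize(a,None,fx=4,fy=4,interpolation=cv2.INTER_CUBIC),alpha=1.5))
```

```text
(no output)
```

View pics/sc_z.png

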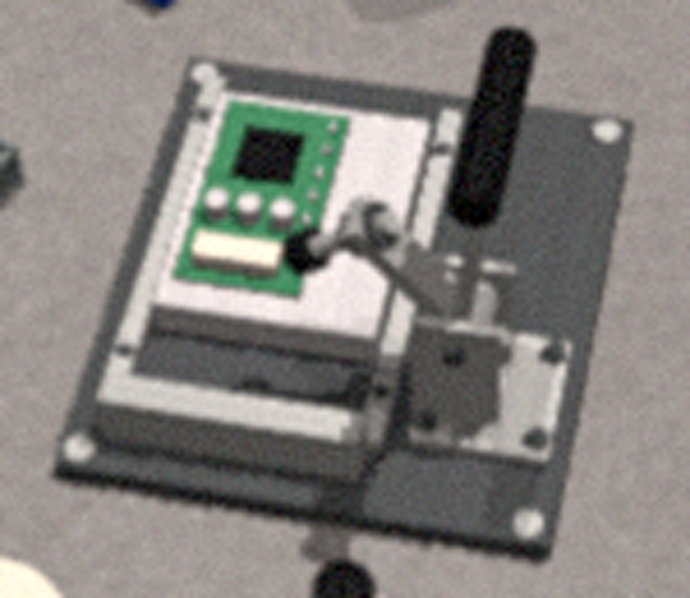

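View pics/si_z.png

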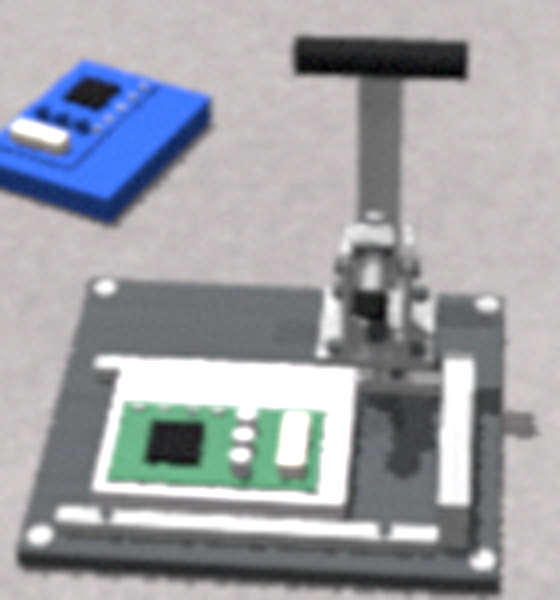

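```bash
cat > h.py <<'E'
from plant import bot
import numpy as np, cv2
from scipy.spatial.transform import Rotation as R
def camera_pose(name,tcp=None,rot=None):
    c=bot.get_calibration(name)
    if 'view' in c: T=np.linalg.inv(c['view'])
    else:
        B=np.eye(4);B[:3,:3]=R.from_quat(rot).as_matrix();B[:3,3]=tcp;T=B@c['T_tool_cam']
    K=np.array([[c['fx'],0,c['cx']],[0,c['fy'],c['cy']],[0,0,1]])
    return K,c['distortion'],T
def ray(cam,uv):
    K,d,T=cam
    p=cv2.undistortPoints(np.array(uv,float).reshape(-1,1,2),K,d)[:,0]
    v=np.c_[p[:,0],-p[:,1],-np.ones(len(p))]@T[:3,:3].T
    return T[:3,3],v
def onplane(cam,uv,z):
    o,v=ray(cam,uv); z=np.broadcast_to(z,len(v))
    return o+v*((z-o[2])/v[:,2])[:,None]
def tri(cams,uvs):
    A=np.zeros((3,3));b=np.zeros(3)
    for c,uv in zip(cams,uvs):
        o,v=ray(c,[uv]);v=v[0]/np.linalg.norm(v[0]);P=np.eye(3)-np.outer(v,v);A+=P;b+=P@o
    return np.linalg.solve(A,b)
def fit2(src,dst):
    a=src-src.mean(0);b=dst-dst.mean(0)
    th=np.arctan2((a[:,0]*b[:,1]-a[:,1]*b[:,0]).sum(),(a*b).sum())
    M=np.array([[np.cos(th),-np.sin(th)],[np.sin(th),np.cos(th)]])
    t=dst.mean(0)-M@src.mean(0)
    return th,t,dst-(src@M.T+t)
E
python3 - <<'E'
from h import *
np.set_printoptions(precision=1,suppress=True)
sc=camera_pose("scene");si=camera_pose("side")
def zs(p): return (np.array(p)+.5)/4.6-.5+[235,215]
def zi(p): return (np.array(p)+.5)/4-.5+[245,195]
mod=np.array([[-115,-60],[-115,112],[75,112],[75,-60]],float)
A=onplane(sc,zs([[190,60],[632,125],[550,547],[57,465]]),10)[:,:2]
B=onplane(si,zi([[20,555],[90,283],[502,297],[500,580]]),10)[:,:2]
for X in (A,B,(A+B)/2):
    th,t,r=fit2(mod,X);print(X.tolist(),th,t);print(r)
M=np.array([[np.cos(th),-np.sin(th)],[np.sin(th),np.cos(th)]])
def F(P): P=np.atleast_2d(P);return np.c_[(P[:,:2]-t)@M,P[:,2]]
print("stop top",F(onplane(sc,zs([[100,395],[350,435]]),34)),F(onplane(si,zi([[440,503],[472,503],[443,355]]),34)))
print("carrier sc",F(onplane(sc,zs([[230,97],[430,120],[378,337],[157,303]]),26)))
print("carrier si",F(onplane(si,zi([[95,490],[118,362],[358,368],[347,505]]),26)))
for a,b in (((510,35),(297,57)),((475,218),(466,60))): print("bar",F(tri([sc,si],[zs(a),zi(b)])))
print('theta',th,t)
for n,z in (("tray",22),):pass
E
```

```text
[[423.41183283928024, -133.78112899150858], [461.2796952765001, 33.15598995576717], [643.4234896857129, -7.598386536934029], [606.9928112796681, -172.86508867945992]] -0.2172337504548338 [ 547.7 -100. ]
[[ 0.9 -0. ]
 [ 1.7 -1. ]
 [-1.7 -0.8]
 [-1.   1.9]]
[[425.21880951530545, -136.36952426305163], [460.36081170867305, 29.36966846626501], [645.042404506956, -8.323543652116996], [608.4087560981388, -175.68340568221123]] -0.20900302972552456 [ 548.9 -102.3]
[[ 1.2  0.8]
 [ 0.7 -1.7]
 [-0.5  0. ]
 [-1.4  0.9]]
[[424.31532117729284, -135.0753266272801], [460.8202534925866, 31.26282921101609], [644.2329470963344, -7.960965094525513], [607.7007836889035, -174.27424718083557]] -0.21311294505317305 [ 548.3 -101.2]
[[ 1.1  0.4]
 [ 1.2 -1.4]
 [-1.1 -0.4]
 [-1.2  1.4]]
stop top [[ 57.4 -44.1  34. ]
 [ 57.4  41.5  34. ]] [[ 50.3 -44.   34. ]
 [ 62.5 -43.2  34. ]
 [ 49.2  42.2  34. ]]
carrier sc [[-86.2 -34.4  26. ]
 [-88.6  40.6  26. ]
 [ 11.   41.4  26. ]
 [ 11.  -37.1  26. ]]
carrier si [[-85.4 -38.5  26. ]
 [-88.1  37.7  26. ]
 [ 13.7  40.8  26. ]
 [ 14.2 -39.6  26. ]]
bar [[-14.6  79.7 156.9]]
bar [[ 54.2  82.  154.8]]
theta -0.21311294505317305 [ 548.3 -101.2]
```

Fixture origin is about (548, −101) with yaw −0.213, and the two views agree to about 2 mm. The carrier is about 37 mm short. The stop and bar both land where the description puts them. Next I'll check reachability for both pushes.

```bash
cat >> h.py <<'E'
TH=-0.2131;T0=np.array([548.3,-101.2,0])
RF=R.from_euler('z',TH)
def W(p): return RF.apply(p)+T0
def toF(p): return RF.inv().apply(np.array(p)-T0)
def quat(d,y):
    d=np.array(d,float);y=np.array(y,float)
    return (RF*R.from_matrix(np.c_[np.cross(y,d),y,d])).as_quat()
def qpush(tau,s): return quat([np.sin(tau),0,-np.cos(tau)],[0,s,0])
def qlev(phi,s): return quat([0,np.sin(phi),-np.cos(phi)],[s,0,0])
E
python3 - <<'E'
from h import *
np.set_printoptions(precision=2,suppress=True)
for s in (1,-1):
  for tau in (0,10,15,20):
    for x in (-112,-60):
      for z in (16,90): print(s,tau,x,z,bot.solve_ik(W([x,0,z]),qpush(np.radians(tau),s)))
for s in (1,-1):
  for phi,e in ((40,85),(50,85),(60,85),(40,50),(25,20),(15,20)):
    e_=np.radians(e);p=[20,72+100*np.cos(e_)-8*np.sin(np.radians(phi)),55+100*np.sin(e_)+8*np.cos(np.radians(phi))]
    print(s,phi,e,bot.solve_ik(W(p),qlev(np.radians(phi),s)))
E
```

```text
1 0 -112 16 [ 0.27  0.25 -0.74 -0.   -0.58 -2.05]
1 0 -112 90 [ 0.27  0.12 -0.66  0.   -0.79 -2.05]
1 0 -60 16 [ 0.22  0.32 -0.63 -0.   -0.62 -2.  ]
1 0 -60 90 [ 0.22  0.21 -0.55  0.   -0.81 -2.  ]
1 10 -112 16 None
1 10 -112 90 [ 0.35  0.02 -0.87  0.18 -0.54 -2.28]
1 10 -60 16 [ 0.27  0.24 -0.88  0.27 -0.31 -2.3 ]
1 10 -60 90 [ 0.28  0.11 -0.76  0.16 -0.55 -2.19]
1 15 -112 16 None
1 15 -112 90 [ 0.37 -0.03 -1.01  0.38 -0.4  -2.49]
1 15 -60 16 None
1 15 -60 90 [ 0.3   0.07 -0.89  0.33 -0.4  -2.38]
1 20 -112 16 None
1 20 -112 90 None
1 20 -60 16 None
1 20 -60 90 None
-1 0 -112 16 [ 0.27  0.25 -0.74  0.   -0.58  1.09]
-1 0 -112 90 [ 0.27  0.12 -0.66  0.   -0.79  1.09]
-1 0 -60 16 [ 0.22  0.32 -0.63  0.   -0.62  1.14]
-1 0 -60 90 [ 0.22  0.21 -0.55  0.   -0.81  1.14]
-1 10 -112 16 None
-1 10 -112 90 [ 0.35  0.02 -0.87  0.18 -0.54  0.86]
-1 10 -60 16 [ 0.27  0.24 -0.88  0.27 -0.31  0.84]
-1 10 -60 90 [ 0.28  0.11 -0.76  0.16 -0.55  0.95]
-1 15 -112 16 None
-1 15 -112 90 [ 0.37 -0.03 -1.01  0.38 -0.4   0.65]
-1 15 -60 16 None
-1 15 -60 90 [ 0.3   0.07 -0.89  0.33 -0.4   0.77]
-1 20 -112 16 None
-1 20 -112 90 None
-1 20 -60 16 None
-1 20 -60 90 None
1 40 85 [-0.23  0.36 -0.07 -0.74 -1.26 -2.84]
1 50 85 [-0.34  0.43 -0.04 -0.89 -1.37 -2.7 ]
1 60 85 [-0.44  0.52 -0.01 -1.01 -1.49 -2.58]
1 40 50 [-0.14  0.37 -0.11 -0.77 -1.17 -2.87]
1 25 20 None
1 15 20 [ 0.25  0.34 -0.25 -0.3  -0.89  2.86]
-1 40 85 [-0.23  0.36 -0.07 -0.74 -1.26  0.3 ]
-1 50 85 [-0.34  0.43 -0.04 -0.89 -1.37  0.44]
-1 60 85 [-0.44  0.52 -0.01 -1.01 -1.49  0.56]
-1 40 50 [-0.14  0.37 -0.11 -0.77 -1.17  0.27]
-1 25 20 [ 0.11  0.35 -0.2  -0.52 -0.94 -0.03]
-1 15 20 [ 0.25  0.34 -0.25 -0.3  -0.89 -0.28]
```

Run:
```python
from h import *
np.set_printoptions(precision=2,suppress=True)
for tau in (5,6,7,8):
  q=qpush(np.radians(tau),1)
  print(tau,[bot.solve_ik(W([x,0,z]),q) is not None for x in (-110,-105,-90,-75,-60,-55) for z in (17,60,120)])
tau=np.radians(6);q=qpush(tau,1)
bot.move_gripper(0,20)
try:
  bot.move_ptp(W([-108,0,120]),q)
  bot.line_to(W([-108,0,40]),150)
except bot.Unreachable as e: print("unreach",e)
s=bot.read_state();print(s['t'],toF(s['tcp_pos']),s['contact_force'],s['width'],s['joint_pos'])
for n in ("scene","side"): cv2.imwrite(f"pics/{n}1.png",bot.camera(n)[150:390,180:460,::-1].repeat(2,0).repeat(2,1))
```

```text
5 [True, True, True, True, True, True, True, True, True, True, True, True, True, True, True, True, True, True]
6 [True, True, True, True, True, True, True, True, True, True, True, True, True, True, True, True, True, True]
7 [True, True, True, True, True, True, True, True, True, True, True, True, True, True, True, True, True, True]
8 [True, True, True, True, True, True, True, True, True, True, True, True, True, True, True, True, True, True]
4.4833 [-107.6    -0.07   40.29] [ 0.6   0.68 -0.59] 0.47730254037817493 [ 0.31  0.15 -0.84  0.11 -0.49 -2.19]
```

View pics/scene1.png

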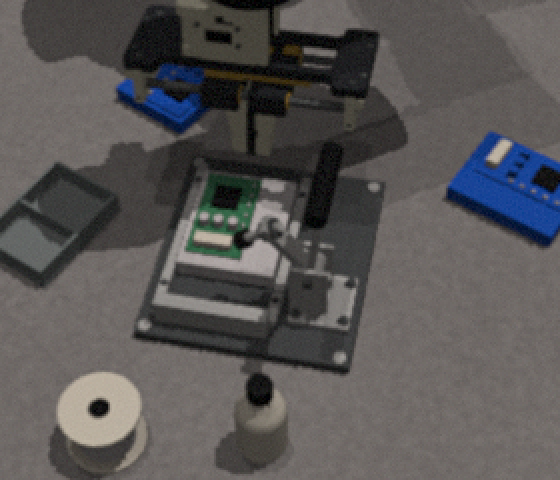

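View pics/side1.png

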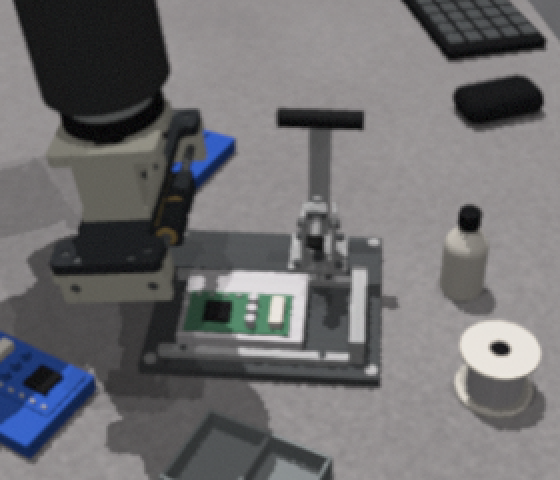

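The closed fingers hang behind the carrier's rear edge, centred on the channel at about (252,150) in the cropped scene view, and clear of the handle. Lowering and pushing with force monitoring.

Run:
```python
from h import *
np.set_printoptions(precision=1,suppress=True)
bot.line_to(W([-108,0,17]),80)
f0=bot.read_state()['contact_force']
def st():
    s=bot.read_state();return toF(s['tcp_pos']),RF.inv().apply(s['contact_force']-f0),s['t']
x=-108;log=[]
bot.line_to(W([-98.5,0,17]),60)
x=-98
stop=False
while x<-52:
    big=x<-66
    x+=5 if big else 1
    bot.line_to(W([x,0,17]),40 if big else 20)
    p,f,t=st();print(x,p,f,round(t,2))
    if -f[0]>12 : break
cv2.imwrite("pics/side2.png",bot.camera("side")[150:390,180:460,::-1].repeat(2,0).repeat(2,1))
cv2.imwrite("pics/scene2.png",bot.camera("scene")[150:390,180:460,::-1].repeat(2,0).repeat(2,1))
```

```text
-93 [-92.8  -0.   17. ] [ 0.2 -1.  -0.8] 5.62
-88 [-87.7   0.1  17. ] [-0.3  0.  -0.5] 5.9
-83 [-82.6   0.2  17. ] [ 0.8 -1.  -0.9] 6.17
-78 [-77.6   0.2  17.1] [ 0.9  0.3 -0.5] 6.45
-73 [-72.6   0.1  17.1] [ 0.6 -0.4 -1.2] 6.72
-68 [-67.6   0.2  17. ] [ 0.  -1.4 -1.2] 7.0
-63 [-62.6   0.1  17. ] [ 0.  -1.1 -1. ] 7.28
-62 [-62.2  -0.1  17. ] [-1.2 -0.1  0.2] 7.53
-61 [-62.1  -0.3  16.8] [-6.   2.6  4.8] 7.78
-60 [-62.   -0.5  16.6] [-10.5   4.8   6.7] 8.03
-59 [-62.   -0.7  16.4] [-13.3   6.3   9.4] 8.28
```

View pics/side2.png

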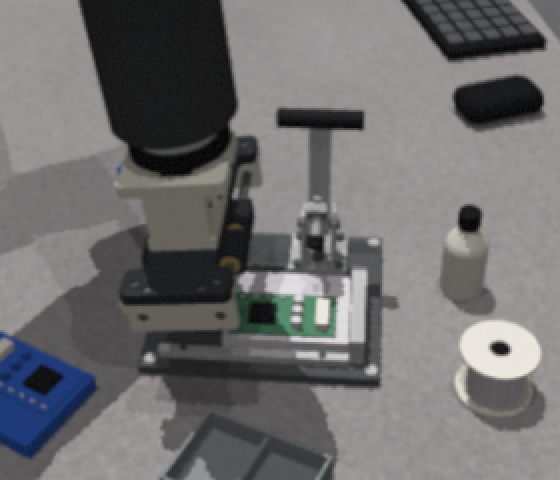

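View pics/scene2.png

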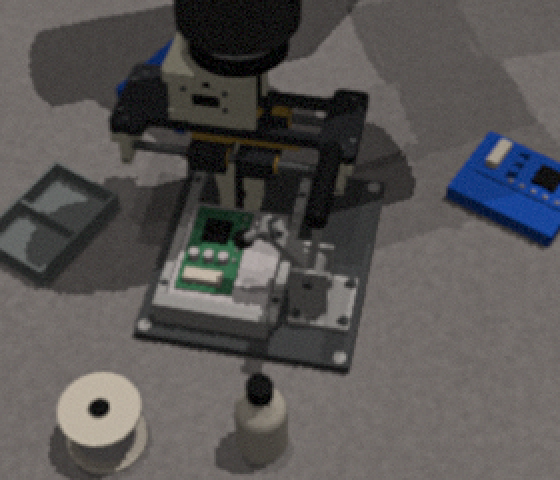

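The front gap looks closed in both views (side: carrier edge meets the stop at about (350,300)), with a hard 13 N contact. I'll press slightly harder, retreat, and measure.

Run:
```python
from h import *
np.set_printoptions(precision=1,suppress=True)
bot.line_to(W([-57,0,17]),20); s=bot.read_state();print(toF(s['tcp_pos']),RF.inv().apply(s['contact_force']))
bot.line_to(W([-75,0,17]),60)
bot.line_to(W([-108,0,30]),150)
s=bot.read_state();print(s['t'],toF(s['tcp_pos']),s['contact_force'])
im=bot.camera("side");cv2.imwrite("pics/side3r.png",im[:,:,::-1])
cv2.imwrite("pics/side3.png",cv2.convertScaleAbs(cv2.resize(im[255:345,245:385,::-1],None,fx=5,fy=5,interpolation=cv2.INTER_CUBIC),alpha=1.5))
im=bot.camera("scene")
cv2.imwrite("pics/scene3.png",cv2.convertScaleAbs(cv2.resize(im[215:345,235:385,::-1],None,fx=4.6,fy=4.6,interpolation=cv2.INTER_CUBIC),alpha=1.5))
```

```text
[-61.9  -1.3  15.9] [-21.3   8.9  14.8]
9.4583 [-107.6    0.3   30.6] [ 0.2  1.1 -0.5]
```

View pics/side3.png

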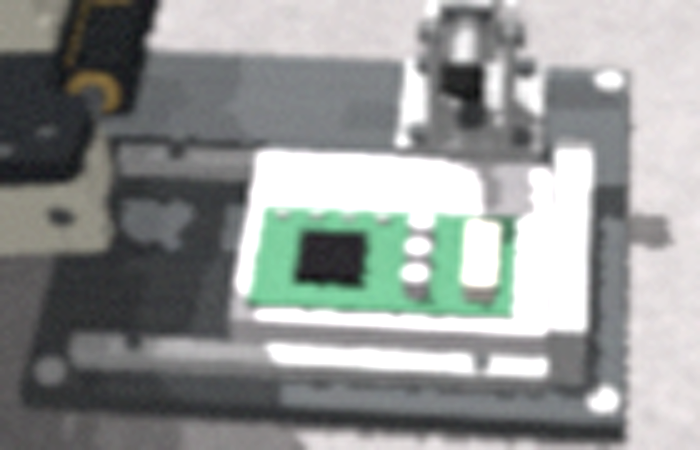

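View pics/scene3.png

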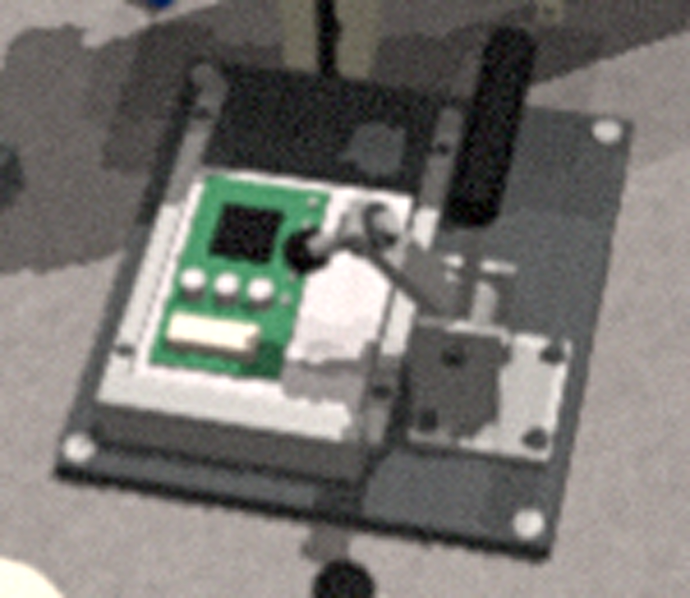

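The carrier is home: no gap to the stop in either view. Now the lever, pushing with the closed fingers' end face turning along with the handle's arc.

```bash
cat >> h.py <<'E'
def lev(e,phi,back=0):
    d=np.array([0,np.sin(phi),-np.cos(phi)])
    c=np.array([20,72+100*np.cos(e),55+100*np.sin(e)])
    return W(c-(8+back)*d),qlev(phi,-1)
E
python3 - <<'E'
from h import *
np.set_printoptions(precision=1,suppress=True)
r=np.radians
bot.line_to(W([-108,0,130]),200)
p,q=lev(r(85),r(55),30)
try:
    bot.move_ptp(p+[0,0,70],q)
    bot.line_to(p,150)
except bot.Unreachable as e: print("unreach",e)
s=bot.read_state();print(s['t'],toF(s['tcp_pos']),s['contact_force'],s['joint_pos'])
for n in ("scene","side"): cv2.imwrite(f"pics/{n}4.png",bot.camera(n)[150:390,180:460,::-1].repeat(2,0).repeat(2,1))
E
```

```text
12.9917 [ 20.2  49.6 176.7] [0.6 0.4 0.3] [-0.4  0.5  0.  -0.9 -1.5  0.5]
```

View pics/side4.png

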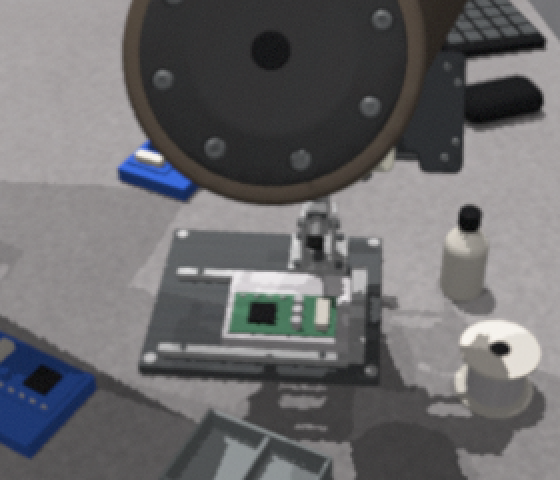

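View pics/scene4.png

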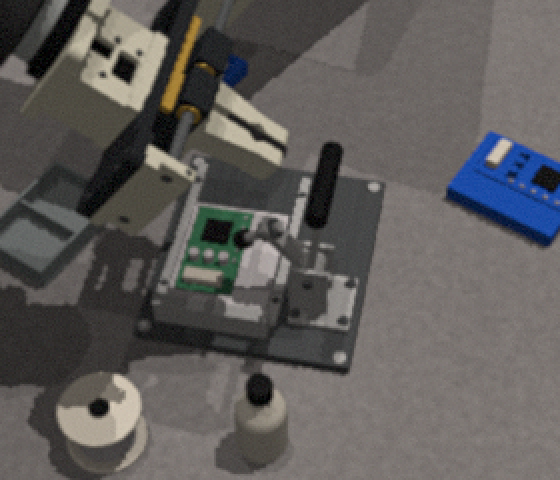

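The fingertips at about (270,150) in the scene crop point at the bar at (325,185), and nothing else is near. Pushing along the arc.

Run:
```python
from h import *
np.set_printoptions(precision=1,suppress=True)
r=np.radians
p,q=lev(r(85),r(55),3); bot.line_to(p,80,q)
es=list(range(82,14,-4))+[14]
try:
  for e in es:
    phi=np.interp(e,[14,85],[20,55])
    p,q=lev(r(e),r(phi),0); bot.line_to(p,60,q)
    s=bot.read_state(); print(e,toF(s['tcp_pos']),RF.inv().apply(s['contact_force']),round(s['t'],2))
except bot.Unreachable as x: print("UNREACH",e,x)
for n in ("scene","side"): cv2.imwrite(f"pics/{n}5.png",bot.camera(n)[150:390,180:460,::-1].repeat(2,0).repeat(2,1))
```

```text
82 [ 20.   79.8 159.3] [ 0.3 -0.1 -0.1] 13.86
78 [ 20.2  86.8 158.5] [ 0.6 -1.   2.4] 14.12
74 [ 20.3  93.6 156.8] [ 0.7 -1.2  3.6] 14.39
70 [ 20.3 100.2 154.6] [ 2.  -2.2  3.5] 14.66
66 [ 20.2 106.8 152. ] [ 2.  -1.4  3. ] 14.93
62 [ 20.2 113.2 149. ] [ 2.  -2.6  4.3] 15.19
58 [ 20.1 119.5 145.7] [ 2.2 -2.3  3. ] 15.46
54 [ 20.  125.5 141.9] [ 2.5 -2.9  2.9] 15.72
50 [ 19.9 131.2 137.8] [ 1.9 -2.4  3.7] 15.99
46 [ 19.8 136.7 133.2] [ 1.4 -2.   3.2] 16.26
42 [ 19.7 141.8 128.4] [ 0.8 -1.6  2.8] 16.52
38 [ 19.6 146.6 123.2] [ 0.8 -1.   2. ] 16.79
34 [ 19.4 151.1 117.6] [ 0.4 -0.4  0.6] 17.06
30 [ 19.3 155.1 111.8] [-0.4 -0.6 -0.5] 17.32
26 [ 19.5 158.7 105.8] [-0.5 -0.4  0.1] 17.59
22 [ 19.5 161.7  99.7] [-0.1 -0.6 -0.5] 17.86
18 [ 19.6 164.3  93.3] [1.2 0.1 0.2] 18.12
14 [ 19.6 166.4  86.7] [-0.6 -0.4  0.6] 18.39
```

View pics/scene5.png

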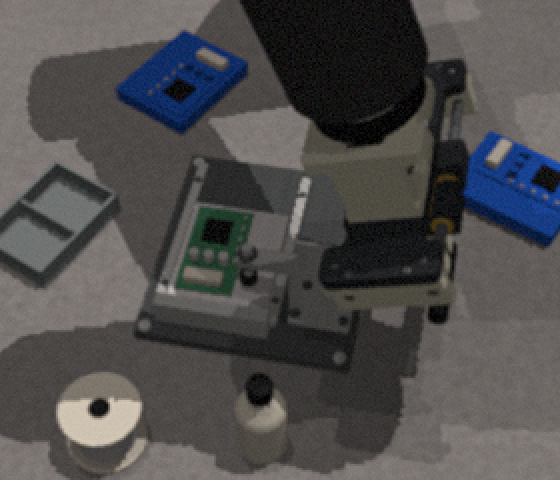

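The force passed its peak and vanished near 34°, so the lever went over the dead point. The foot is now down on the carrier at about (250,275). Retreating and checking.

Run:
```python
from h import *
np.set_printoptions(precision=1,suppress=True)
s=bot.read_state();p=s['tcp_pos']
bot.line_to(p+[0,0,120],150)
bot.move_ptp(W([-60,-250,230]),qpush(0,-1))
s=bot.read_state();print(s['t'],toF(s['tcp_pos']),s['contact_force'])
cv2.imwrite("pics/side6r.png",bot.camera("side")[:,:,::-1]);cv2.imwrite("pics/scene6r.png",bot.camera("scene")[:,:,::-1])
for n,(a,b,c,d) in {"scene":(200,345,235,400),"side":(195,345,235,385)}.items():
    im=cv2.imread(f"pics/{n}6r.png")[a:b,c:d]
    cv2.imwrite(f"pics/{n}6.png",cv2.convertScaleAbs(cv2.resize(im,None,fx=4,fy=4,interpolation=cv2.INTER_CUBIC),alpha=1.4))
```

```text
21.1167 [ -59.9 -249.7  229.6] [0.6 0.  0.1]
```

View pics/scene6.png

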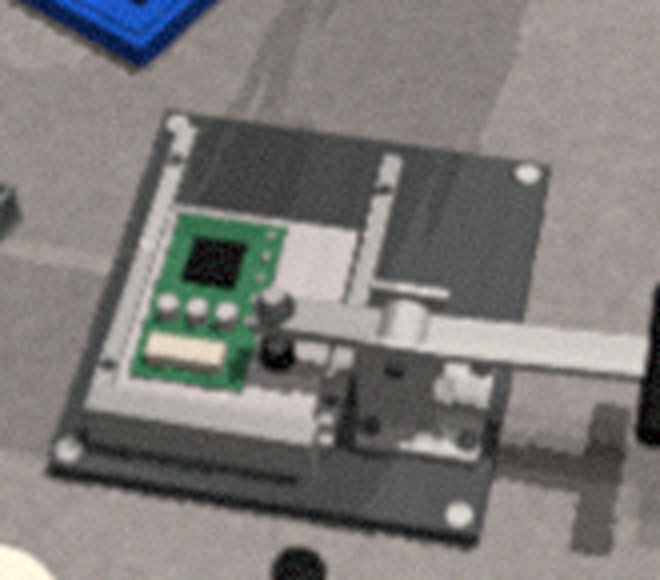

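View pics/side6.png

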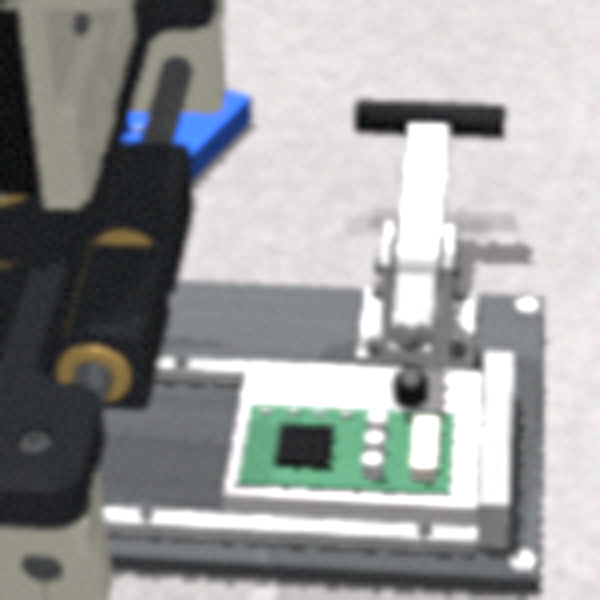

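View pics/side6r.png

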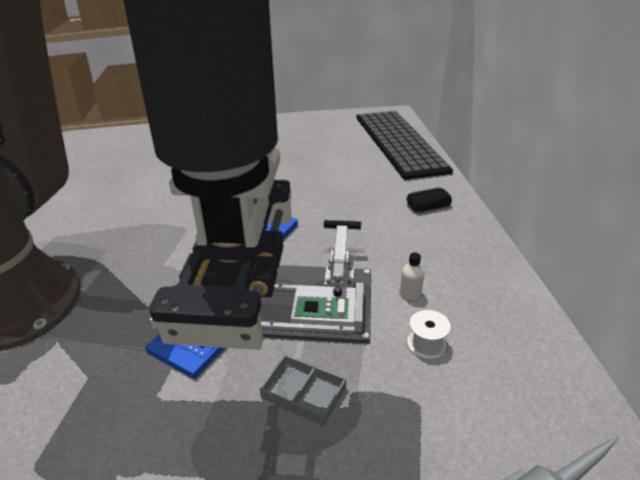

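View pics/scene6r.png

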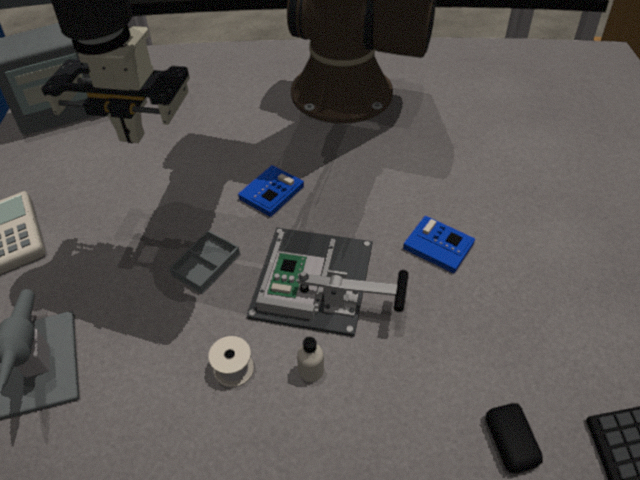

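The lever lies flat with the bar at (402,291) in the scene view, and the foot is on the carrier. The carrier is still against the stop, and the spool, bottle, tray and blue decoys haven't moved. One numeric check of the lever and the rear edge, then I'll hand in.

Run:
```python
from h import *
np.set_printoptions(precision=1,suppress=True)
sc=camera_pose("scene");si=camera_pose("side")
b=toF(tri([sc,si],[(402,291),((430.5)/4-.5+235,118.5/4-.5+195)]));print("bar",b,"elev deg",np.degrees(np.arctan2(b[2]-55,b[1]-72)))
z=lambda P:(np.array(P)+.5)/4-.5
print("carrier rear sc",[toF(q) for q in onplane(sc,z([[180,207],[357,232]])+[235,200],26)])
print("rear si",[toF(q) for q in onplane(si,z([[230,495],[245,367]])+[235,195],26)])
bot.close_job()
```

```text
bar [ 20.4 173.6  63.5] elev deg 4.792644492353882
carrier rear sc [array([-50.9, -34.4,  26. ]), array([-51.3,  40.7,  26. ])]
rear si [array([-47.6, -38.4,  26. ]), array([-50.8,  37.1,  26. ])]
the job is handed in; nothing more can be done
```

The carrier is home against the end stop and the clamp is locked on it. I handed the job in at about 21 s of the 48 s allowed, with the arm clear of everything.

**What I did:** I pushed the carrier's rear face with closed fingertips until it met the stop, pressing to about 21 N with no more than 0.1–0.2 mm of further travel. Then I pushed the T-handle bar with the finger ends along its arc. It took about 5 N at most. The force fell away at about 34° above horizontal, just before the stated dead point, and the lever swung on by itself.

**Last checks:**
- **Lever:** the bar is at fixture (20, 174, 64) mm, an elevation of 4.8°, where locked is 5°.
- **Foot:** it is down on the carrier in both views. I did not measure its pressing force.
- **Carrier:** the rear edge measures fixture x −47.6 to −51.3 mm, where home is −50, and no gap to the stop shows in either view.
- **Bystanders:** the spool, bottle, tray and blue look-alikes look unmoved; I checked these by eye only.

**One disagreement:** the fingers met the hard stop about 2.5 mm before my estimate. This is close to the 2 mm calibration accuracy, and the pictures showed no gap, so I took it as home.

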